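Turn the nut driver round into its bench rest

ROBOT

A 7-joint arm with a two-finger parallel gripper is mounted at the origin on the work surface. World frame = base frame: x ahead of the robot, y to its left, z up, the work surface at z = 0. Lengths are in m, angles in rad, forces in N, time in s.
With the tool pointing down it reaches from about 0.4 to 0.875 m from the base axis. Payload 19.3 kg.
Tool frame: the origin (TCP) lies between the finger pads; the fingertips stand 17 mm ahead of it and the grasp point (between the pads) lies 2 mm behind it; x points along the fingers, y is the direction in which the jaws open and shut, and the axes are right-handed (so a half turn about x gives the same grasp; the last joint's range is limited). The gripper opens to 85 mm and grips with 20 to 120 N. Pads are 22 mm wide; open, the fingers measure 114 mm over their backs; the gripper's body (76 mm by 85 mm) begins 54 mm behind the grasp point. The pads swing forward as they close: fully open they stand 13 mm farther back than shut.
Start: joints at [-1.373, 0.521, -0.036, 1.599, 0.021, 1.021, -0.113], TCP at [0.165, 0.603, 0.248] pointing down, gripper open.
Joint ranges: [-2.91, 2.91], [-0.3, 2.13], [-1.5, 1.42], [0.17, 2.43], [-1.26, 4.41], [0.16, 1.93], [-2.52, 2.52]. Speed limits (rad/s): [1.89, 1.89, 2.39, 2.39, 3.01, 3.01, 3.01].

INTERFACE

Orientations are given as [roll, pitch, yaw] about the fixed x, y, z axes, in that order (R = Rz(yaw) Ry(pitch) Rx(roll)).
In Python, from workcell import bot gives the robot as it stands.
- The arm moves only by the shell command python3 -m creep 'ROWS' [FORCE]. ROWS is JSON, a list of rows, each an object of numbers: "wx", "wy", "wz": the turn, a rotation vector about the tool's x, y, z in degrees; "tx", "ty", "tz": the shift along the tool's x, y, z in m; "claw": the closure, from 0 (fully open) to 1 (shut). A call has 1 to 8 rows; each row is the pose to reach, as a shift and turn from the pose measured when the call began, along the tool's axes at that moment; what a row does not reach only later rows make up. A row lasts 1/10 s, in which the tool goes at most 50 mm and 8.59 degrees, less where a joint would pass 70% of its speed; a pose out of reach is approached as far as the arm can. A call with a gripper value outside its range is refused whole. The fingers move at their own pace and stop on an object; FORCE is the grip in N (left out, the last holds). Time passes only in rows, so rows that repeat a pose let the fingers close. It gives the time, the measured TCP pose, the force and the opening at its end, in the units of the state.
- bot.observe(): the state, without advancing time (a new reading comes with each control period).
- bot.grab_frame(name): name is "scene" or "top"; returns the picture (420x560x3 uint8, blue, green, red); there is no depth.
- bot.get_calibration(name): a dict with "fx", "fy", "cx", "cy" (pixels), "dist_coeffs" ([k1, k2, p1, p2, k3] as OpenCV has them; the pictures are not rectified), "R" (3x3) and "t" (3): a world point X has camera coordinates R X + t. Camera axes: x right, y down, z forward; pixel columns grow to the right and rows downward; lengths in m; the calibration is good to about 2 mm. A picture is of the moment at which its call begins. get_calibration takes no time and is no camera call.
- bot.job_done(): hands the job in, once; it reports no verdict.
The state is a dict: "clock": time; "qpos": joint angles; "qd": joint speeds; "joint_efforts": joint torques, N m; "position": TCP position; "tool_rot": TCP orientation; "force": force on the tool from outside, world axes, zero at the start; "moment": the same for the moment, N m; "grip_width": finger opening in m.
Only numpy, scipy, OpenCV 4.12 (cv2) and the standard library are available. Lean on these libraries where they do the work, as an engineer would, in place of code of your own. Each camera call takes 0.05 s, during which the arm holds its last target.

TASK

On the battery-pack bench, pick up the nut driver (the thick-handled driver with a round socket at its end), turn it end for end and lay it in the two-saddle tool rest so that its handle sits in the wide far saddle, pointing to the worker opposite, and its thin shank sits in the narrow near one. Set it down rather than dropping it, let go, and leave the slim screwdriver where it lies.

Things in the scene. Friction and masses are not known exactly. Their poses are not given: they have to be found in the camera images.
- nutdriver_centre (a point): Grip centre and centre of mass of the loose nut driver, on its axis, 14 mm above the bench as it lies. x runs along the tool to the socket, z up. Black rounded-square handle 28 x 28 mm from x = -90 to +20 mm, steel shank 8 mm thick to +78, round socket 16 mm thick to +100. About 150 g. Starts with the socket roughly away from the robot.
- rest_seat (a point): Where the nut driver's grip centre belongs in the tool rest, 54 mm above the bench, midway across. z up; x points from narrow to wide saddle, roughly away from the robot; the seated tool's x is opposite to it. The rest is fixed: dark base plate 170 x 64 x 8 mm, x = -85 to 85 mm, two aluminium saddles open above and along x. Between them, x = -37 to 52 mm, is free room for fingers.
- rest_wide (a point): Middle of the wide (far) saddle's floor, for the handle: 40 mm above the bench, 62 mm along +x from the seat; 20 mm long, slot 44 mm wide. The narrow (near) saddle, for the shank, has its floor 50 mm above the bench, 49 mm along -x from the seat; 24 mm long, slot 24 mm wide (the handle does not fit). Slot walls 8 mm thick, rising 18 mm above each floor.
- screwdriver_centre (a point): Middle of the slim screwdriver, a loose bystander lying flat, 10 mm above the bench: black handle 20 x 20 mm, 90 mm long, shank 6 mm thick, flat blade and no socket, 170 mm long in all; x along it to the blade. Leave it alone.

How it is judged:
By the outcome, as a careful person would: the job done as asked, in the order asked, and still so for the second after the job is handed in, with the robot touching nothing.
It also fails if it takes over 38 s, if anything falls off the work surface, if the arm or the gripper's body presses on something with over 40 N, if the wrist force passes 120 N, or if a joint passes its speed limit or range.

## Working session

There is one attempt and no reset: what is moved stays moved. The work goes in short steps, Python scripts to look and compute and a shell command to move; the robot and the scene stay as the last step left them, time stands still between calls to the robot, and variables do not carry over. Pictures are saved under pics/ and viewed, and the job is handed in when it is done.

```bash
ls; mkdir -p pics
python3 - <<'E'
from workcell import bot
import cv2
for n in("scene","top"):
    cv2.imwrite(f"pics/{n}0.png",bot.grab_frame(n)); c=bot.get_calibration(n); print(n,c)
print(bot.observe())
E
```

```text
pics
scene {'fx': 429.47734966400907, 'fy': 429.47734966400907, 'cx': 286.1926828445124, 'cy': 210.03621674035222, 'dist_coeffs': array([-0.04319061,  0.        ,  0.        ,  0.        ,  0.        ]), 'R': array([[-0.47842323,  0.87803039,  0.01318497],
       [ 0.64470682,  0.36140451, -0.67360218],
       [-0.59620829, -0.31376648, -0.7389765 ]]), 't': array([ 0.26698383, -0.3178811 ,  1.29253468])}
top {'fx': 409.5436800572317, 'fy': 409.5436800572317, 'cx': 286.6458565004046, 'cy': 202.7073677049801, 'dist_coeffs': array([-0.10953306,  0.        ,  0.        ,  0.        ,  0.        ]), 'R': array([[-0.02114088, -0.99976157, -0.00546467],
       [-0.98321331,  0.02178114, -0.18115509],
       [ 0.18123093,  0.00154316, -0.98343936]]), 't': array([0.01051429, 0.58236848, 0.8004698 ])}
{'clock': 0.1, 'qpos': array([-1.37322112,  0.5219757 , -0.03632753,  1.59992546,  0.02116624,
        1.02112488, -0.11281169]), 'qd': array([ 6.83680498e-05, -1.46982797e-03, -2.11973051e-04, -2.26996139e-03,
       -8.37894200e-04, -6.43100693e-04, -3.44831596e-05]), 'joint_efforts': array([ 2.21455470e-03, -9.28484917e+01,  1.98332392e+00, -3.70531225e+01,
        1.80692371e-02,  5.39354951e-03,  3.51053608e-06]), 'position': array([0.16531449, 0.60244639, 0.24777916]), 'tool_rot': array([-1.52782583,  1.5697463 , -1.79564173]), 'force': array([ 0.06781043, -0.31524527, -0.23446085]), 'moment': array([ 0.00033303, -0.02285428, -0.0202511 ]), 'grip_width': 0.08506116152117932}
```

View pics/scene0.png

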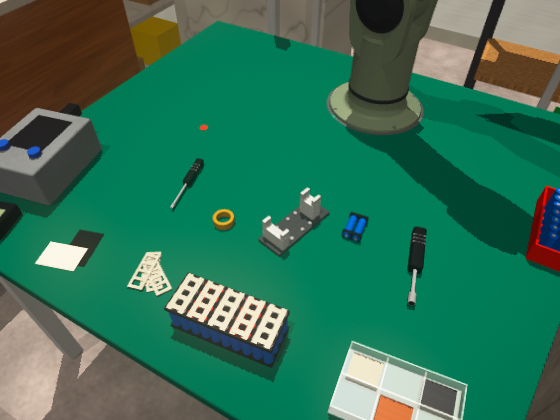

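View pics/top0.png

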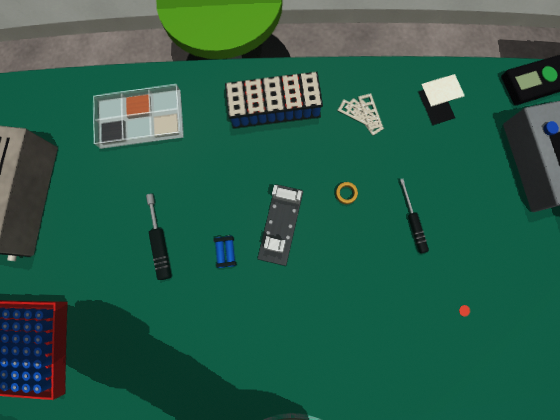

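The top view shows the nut driver at about (158,237) with its socket up at (150,198). The rest is at about (280,225), with the wide saddle at (286,193) and the narrow one at (274,244). The slim screwdriver is at (415,215). Next I'll measure them.

```bash
cat > h.py <<'E'
import numpy as np,cv2
from workcell import bot
def ray(n,px):
    c=bot.get_calibration(n);K=np.array([[c['fx'],0,c['cx']],[0,c['fy'],c['cy']],[0,0,1]])
    u=cv2.undistortPoints(np.array(px,float).reshape(-1,1,2),K,c['dist_coeffs'])[:,0]
    R=np.array(c['R']);o=-R.T@c['t'];d=np.c_[u,np.ones(len(u))]@R
    return o,d
def plane(n,px,z):
    o,d=ray(n,px);return o+d*((z-o[2])/d[:,2])[:,None]
def proj(n,X):
    c=bot.get_calibration(n);K=np.array([[c['fx'],0,c['cx']],[0,c['fy'],c['cy']],[0,0,1]])
    return cv2.projectPoints(np.array(X,float).reshape(-1,1,3),cv2.Rodrigues(np.array(c['R']))[0],np.array(c['t']),K,c['dist_coeffs'])[0][:,0]
E
python3 - <<'E'
import cv2,numpy as np
t=cv2.imread('pics/top0.png');s=cv2.imread('pics/scene0.png')
def crop(im,x,y,w,h,k): return cv2.resize(im[y:y+h,x:x+w],None,fx=k,fy=k,interpolation=cv2.INTER_CUBIC)
a=crop(t,130,180,60,110,5);b=crop(t,245,175,75,100,5.5)
b=b[:550];a=a[:550]
cv2.imwrite('pics/c1.png',np.hstack([a,b]))
cv2.imwrite('pics/c2.png',np.hstack([crop(s,390,220,60,95,5.5)[:520],crop(s,250,180,85,95,5.5)[:520]]))
E
```

```text
(no output)
```

View pics/c1.png

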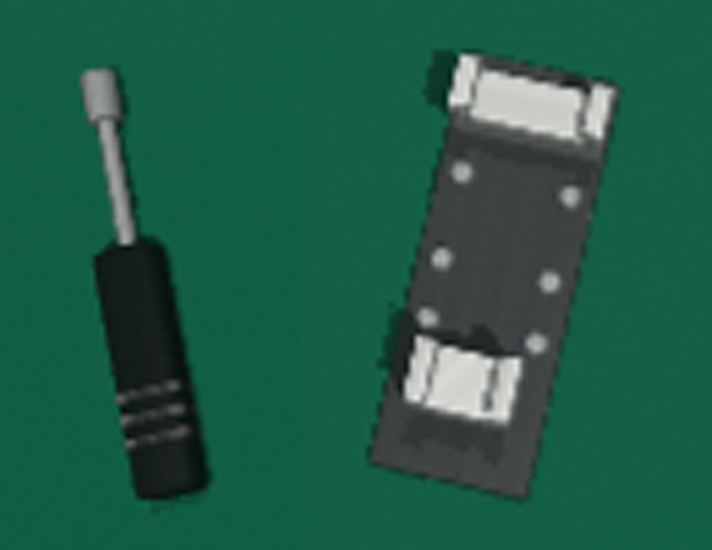

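View pics/c2.png

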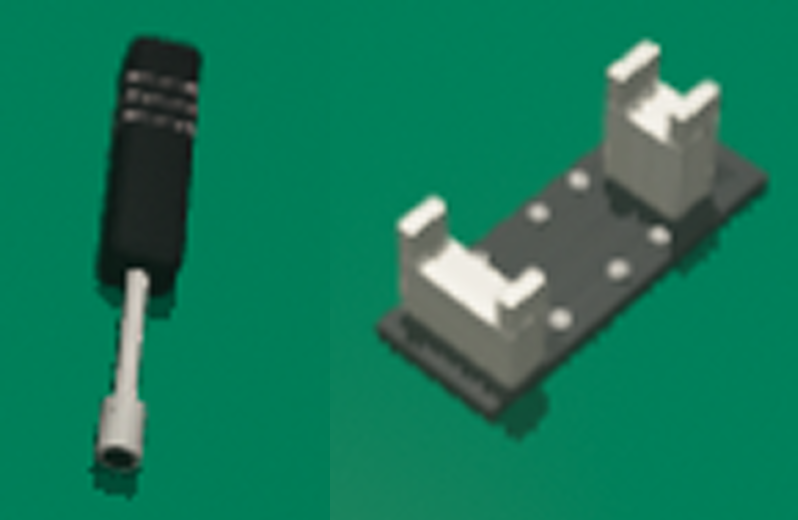

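Crops: in the left half of c1, the nut driver's socket is at (101,95), the shank joins the handle at (126,243), and the tail is at (172,497). In the right half, the wide saddle's floor centre is at about (527,103) and the narrow one's at about (461,379). I'll triangulate and cross-check with masks.

Run:
```python
from h import *
t=cv2.imread('pics/top0.png');s=cv2.imread('pics/scene0.png')
A=lambda u,v:(130+u/5-.4,180+v/5-.4); B=lambda u,v:(245+(u-300)/5.5-.41,175+v/5.5-.41)
C=lambda u,v:(390+u/5.5-.41,220+v/5.5-.41); D=lambda u,v:(250+(u-330)/5.5-.41,180+v/5.5-.41)
f=lambda n,p,z:print(n,z,np.round(plane(n,p,z),4).tolist())
print('nut top: socketend, socket mid, shankstart(axis), ');f('top',[A(100,70),A(101,95),A(112,125),A(126,243)],.014)
print('scene: shank start, mid, socket');f('scene',[C(137,275),C(128,360),C(121,430)],.014)
# handle mask
for n,im,(x,y,w,h) in(('top',t,(130,180,60,110)),('scene',s,(390,220,60,95))):
    g=im[y:y+h,x:x+w]; m=(g.max(2)<48).astype(np.uint8)
    c=max(cv2.findContours(m,0,2)[0],key=cv2.contourArea)+np.array([x,y]);r=cv2.minAreaRect(c);bx=cv2.boxPoints(r)
    print(n,r); P=plane(n,bx,.02); print(P.round(4).tolist(), P.mean(0))
print('wide floor, narrow floor');f('top',[B(527,103)],.04);f('top',[B(461,379)],.05)
# wall tops: wide z .058, narrow .068
print('wide wall tops');f('top',[B(463,80),B(599,110)],.058);print('narrow');f('top',[B(419,370),B(509,391)],.068)
f('scene',[D(423,217),D(525,288)],.058);f('scene',[D(634,61),D(698,98)],.068)
print('near base corners');f('top',[B(370,463),B(526,499)],.008)
f('scene',[D(768,182),D(376,330),D(492,418)],.008)
```

```text
nut top: socketend, socket mid, shankstart(axis), 
top 0.014 [[0.617, 0.3021, 0.014], [0.6057, 0.3012, 0.014], [0.592, 0.2957, 0.014], [0.5394, 0.2875, 0.014]]
scene: shank start, mid, socket
scene 0.014 [[0.5359, 0.2861, 0.014], [0.5735, 0.2945, 0.014], [0.6028, 0.3011, 0.014]]
top ((159.745361328125, 253.324951171875), (52.40528869628906, 14.894901275634766), 79.50852966308594)
[[0.5373, 0.3014, 0.02], [0.5427, 0.2689, 0.02], [0.4319, 0.2453, 0.02], [0.4264, 0.2771, 0.02]] [0.48458989 0.27317742 0.02      ]
scene ((417.0609130859375, 249.95120239257812), (14.687395095825195, 45.8290901184082), 6.34019136428833)
[[0.5533, 0.2749, 0.02], [0.4312, 0.2472, 0.02], [0.4199, 0.277, 0.02], [0.5427, 0.3021, 0.02]] [0.48679538 0.27529702 0.02      ]
wide floor, narrow floor
top 0.04 [[0.6052, -0.0008, 0.04]]
top 0.05 [[0.4983, 0.026, 0.05]]
wide wall tops
top 0.058 [[0.6109, 0.0232, 0.058], [0.5982, -0.0281, 0.058]]
narrow
top 0.068 [[0.5004, 0.0407, 0.068], [0.492, 0.0079, 0.068]]
scene 0.058 [[0.5978, -0.0263, 0.058], [0.6095, 0.0245, 0.058]]
scene 0.068 [[0.4924, 0.01, 0.068], [0.4984, 0.0414, 0.068]]
near base corners
top 0.008 [[0.4697, 0.0636, 0.008], [0.4545, 0.0029, 0.008]]
scene 0.008 [[0.4737, 0.0662, 0.008], [0.6205, -0.0356, 0.008], [0.6355, 0.025, 0.008]]
```

```bash
cat >> h.py <<'E'
from scipy.spatial.transform import Rotation as Ro
def goal(yaw_jaw_deg,pos):
    """tool down: x=(0,0,-1), y=jaw dir; returns turn/shift in present tool axes"""
    s=bot.observe();R=Ro.from_euler('xyz',s['tool_rot']).as_matrix()
    a=np.radians(yaw_jaw_deg);x=np.array([0,0,-1.]);y=np.array([np.cos(a),np.sin(a),0]);G=np.c_[x,y,np.cross(x,y)]
    w=np.degrees(Ro.from_matrix(R.T@G).as_rotvec());t=R.T@(np.array(pos)-s['position'])
    print('t',s['clock'],'pos',s['position'].round(4),'q',s['qpos'].round(3),'grip',round(s['grip_width'],4),'F',s['force'].round(1))
    print('jaw yaw now',np.degrees(np.arctan2(R[1,1],R[0,1])).round(2),'W',w.round(2),'T',t.round(4))
E
python3 - <<'E'
from h import *
for j in (102.7,-77.3): goal(j,[.518,.282,.15])
E
```

```text
t 0.1 pos [0.1653 0.6024 0.2478] q [-1.373  0.522 -0.036  1.6    0.021  1.021 -0.113] grip 0.0851 F [ 0.1 -0.3 -0.2]
jaw yaw now 74.66 W [-2.804e+01 -1.000e-02  6.000e-02] T [ 0.098  -0.2156  0.4249]
t 0.1 pos [0.1653 0.6024 0.2478] q [-1.373  0.522 -0.036  1.6    0.021  1.021 -0.113] grip 0.0851 F [ 0.1 -0.3 -0.2]
jaw yaw now 74.66 W [1.5196e+02 8.0000e-02 2.0000e-02] T [ 0.098  -0.2156  0.4249]
```

```bash
python3 -m creep '[{"ty":-0.012,"tz":0.025,"wx":-2},{"ty":-0.032,"tz":0.06,"wx":-5},{"ty":-0.055,"tz":0.105,"wx":-8},{"ty":-0.077,"tz":0.15,"wx":-11},{"tx":0.005,"ty":-0.1,"tz":0.195,"wx":-14},{"tx":0.01,"ty":-0.122,"tz":0.24,"wx":-17},{"tx":0.015,"ty":-0.145,"tz":0.285,"wx":-20},{"tx":0.02,"ty":-0.165,"tz":0.325,"wx":-23}]' 40
python3 - <<'E'
from h import *
goal(102.7,[.518,.282,.12])
E
```

```text
t 0.1 pos [0.1653 0.6024 0.2478] q [-1.373  0.522 -0.036  1.6    0.021  1.021 -0.113] grip 0.0851 F [ 0.1 -0.3 -0.2]
jaw yaw now 74.66 W [-2.804e+01 -1.000e-02  6.000e-02] T [ 0.128  -0.2156  0.4249]$[0]: bad value
```

```bash
python3 -m creep '[{"wx":-2,"wy":0,"wz":0,"tx":0,"ty":-0.012,"tz":0.025,"claw":0},{"wx":-5,"wy":0,"wz":0,"tx":0,"ty":-0.032,"tz":0.06,"claw":0},{"wx":-8,"wy":0,"wz":0,"tx":0,"ty":-0.055,"tz":0.105,"claw":0},{"wx":-11,"wy":0,"wz":0,"tx":0,"ty":-0.077,"tz":0.15,"claw":0},{"wx":-14,"wy":0,"wz":0,"tx":0.005,"ty":-0.1,"tz":0.195,"claw":0},{"wx":-17,"wy":0,"wz":0,"tx":0.01,"ty":-0.122,"tz":0.24,"claw":0},{"wx":-20,"wy":0,"wz":0,"tx":0.015,"ty":-0.145,"tz":0.285,"claw":0},{"wx":-23,"wy":0,"wz":0,"tx":0.02,"ty":-0.165,"tz":0.325,"claw":0}]' 40
python3 - <<'E'
from h import *
goal(102.7,[.518,.282,.12])
E
```

```text
clock: 0.9
position: [0.4364, 0.3555, 0.2278]
tool_rot: [-1.853, 1.57, -1.718]
force: [0.5, 0.6, -0.5]
grip_width: 0.0857
t 0.9 pos [0.4364 0.3555 0.2278] q [-0.742  0.447 -0.064  1.786  0.036  0.911  0.884] grip 0.0857 F [ 0.5  0.6 -0.5]
jaw yaw now 97.77 W [-4.93 -0.02  0.06] T [ 0.1078 -0.0837  0.0709]
```

```bash
python3 -m creep '[{"wx":-2,"wy":0,"wz":0,"tx":0.015,"ty":-0.025,"tz":0.02,"claw":0},{"wx":-4,"wy":0,"wz":0,"tx":0.04,"ty":-0.05,"tz":0.042,"claw":0},{"wx":-4.9,"wy":0,"wz":0,"tx":0.07,"ty":-0.072,"tz":0.06,"claw":0},{"wx":-4.9,"wy":0,"wz":0,"tx":0.095,"ty":-0.0837,"tz":0.0709,"claw":0},{"wx":-4.9,"wy":0,"wz":0,"tx":0.108,"ty":-0.0837,"tz":0.0709,"claw":0},{"wx":-4.9,"wy":0,"wz":0,"tx":0.108,"ty":-0.0837,"tz":0.0709,"claw":0}]' 40
python3 - <<'E'
from h import *
goal(102.7,[.518,.282,.022])
cv2.imwrite("pics/s1.png",bot.grab_frame("scene"));cv2.imwrite("pics/t1.png",bot.grab_frame("top"))
E
```

```text
clock: 1.5
position: [0.5168, 0.2817, 0.1181]
tool_rot: [-2.667, 1.567, -2.447]
force: [-0.6, 0.6, -0.3]
grip_width: 0.0855
t 1.5 pos [0.5168 0.2817 0.1181] q [-0.554  0.631 -0.065  1.798  0.059  0.719  1.14 ] grip 0.0855 F [-0.6  0.6 -0.3]
jaw yaw now 102.65 W [-0.05 -0.2   0.1 ] T [0.0961 0.0002 0.0015]
```

View pics/s1.png

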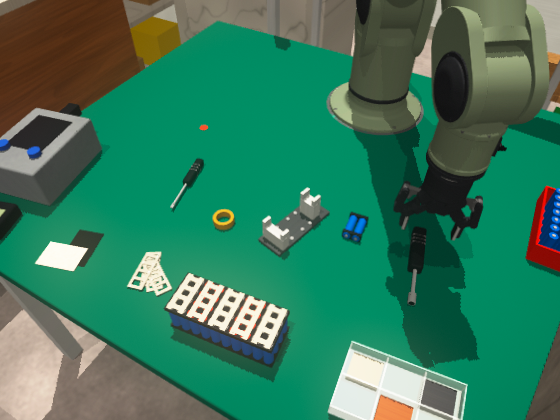

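View pics/t1.png

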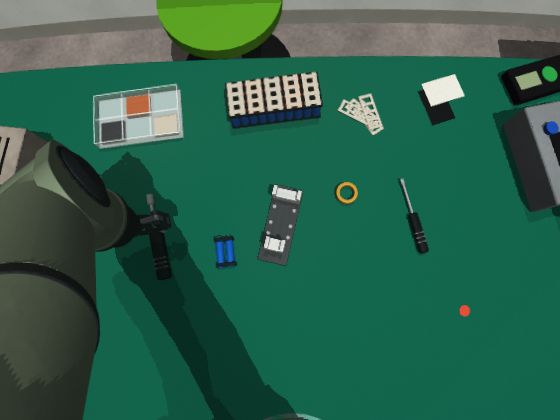

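The open jaws straddle the handle, just in front of (418,240) in the scene view. I'll descend and close.

```bash
python3 -m creep '[{"wx":0,"wy":0,"wz":0,"tx":0.025,"ty":0,"tz":0.0015,"claw":0},{"wx":0,"wy":0,"wz":0,"tx":0.05,"ty":0,"tz":0.0015,"claw":0},{"wx":0,"wy":0,"wz":0,"tx":0.075,"ty":0,"tz":0.0015,"claw":0},{"wx":0,"wy":0,"wz":0,"tx":0.09,"ty":0,"tz":0.0015,"claw":0},{"wx":0,"wy":0,"wz":0,"tx":0.096,"ty":0,"tz":0.0015,"claw":0},{"wx":0,"wy":0,"wz":0,"tx":0.096,"ty":0,"tz":0.0015,"claw":0.2}]' 40
python3 - <<'E'
from h import *
goal(102.7,[.518,.282,.022])
E
```

```text
clock: 2.2
position: [0.5188, 0.2838, 0.0247]
tool_rot: [-2.22, 1.57, -1.998]
force: [0.4, 0.7, 0.3]
grip_width: 0.0735
t 2.2 pos [0.5188 0.2838 0.0247] q [-0.562  0.779 -0.056  1.82   0.077  0.544  1.126] grip 0.0735 F [0.4 0.7 0.3]
jaw yaw now 102.76 W [ 0.06 -0.02  0.03] T [ 0.0027 -0.0015 -0.0011]
```

```bash
python3 -m creep '[{"wx":0,"wy":0,"wz":0,"tx":0.003,"ty":-0.0015,"tz":-0.001,"claw":0.4},{"wx":0,"wy":0,"wz":0,"tx":0.003,"ty":-0.0015,"tz":-0.001,"claw":0.6},{"wx":0,"wy":0,"wz":0,"tx":0.003,"ty":-0.0015,"tz":-0.001,"claw":0.9},{"wx":0,"wy":0,"wz":0,"tx":0.003,"ty":-0.0015,"tz":-0.001,"claw":1},{"wx":0,"wy":0,"wz":0,"tx":0.003,"ty":-0.0015,"tz":-0.001,"claw":1},{"wx":0,"wy":0,"wz":0,"tx":0.003,"ty":-0.0015,"tz":-0.001,"claw":1}]' 50
python3 - <<'E'
from h import *
goal(102.7,[.518,.282,.022])
E
```

```text
clock: 2.8
position: [0.5185, 0.2822, 0.0226]
tool_rot: [-0.369, 1.57, -0.147]
force: [-2.8, -0.9, 8.1]
grip_width: 0.0268
t 2.8 pos [0.5185 0.2822 0.0226] q [-0.56   0.782 -0.056  1.824  0.078  0.537  1.127] grip 0.0268 F [-2.8 -0.9  8.1]
jaw yaw now 102.75 W [0.05 0.03 0.01] T [ 0.0006 -0.0001 -0.0005]
```

```bash
python3 -m creep '[{"wx":0,"wy":0,"wz":0,"tx":-0.005,"ty":0,"tz":0,"claw":1},{"wx":0,"wy":0,"wz":0,"tx":-0.018,"ty":0,"tz":0,"claw":1},{"wx":0,"wy":0,"wz":0,"tx":-0.04,"ty":0,"tz":0,"claw":1},{"wx":0,"wy":0,"wz":0,"tx":-0.065,"ty":0,"tz":0,"claw":1},{"wx":0,"wy":0,"wz":0,"tx":-0.09,"ty":0,"tz":0,"claw":1},{"wx":0,"wy":0,"wz":0,"tx":-0.115,"ty":0,"tz":0,"claw":1},{"wx":0,"wy":0,"wz":0,"tx":-0.13,"ty":0,"tz":0,"claw":1},{"wx":0,"wy":0,"wz":0,"tx":-0.13,"ty":0,"tz":0,"claw":1}]' 50
python3 - <<'E'
from h import *
goal(102.7,[.518,.282,.152])
cv2.imwrite("pics/s2.png",bot.grab_frame("scene"))
E
```

```text
clock: 3.6
position: [0.5194, 0.2827, 0.1556]
tool_rot: [0.257, 1.566, 0.479]
force: [-0.5, 0.7, -0.8]
grip_width: 0.0272
t 3.6 pos [0.5194 0.2827 0.1556] q [-0.551  0.578 -0.068  1.775  0.054  0.785  1.147] grip 0.0272 F [-0.5  0.7 -0.8]
jaw yaw now 102.74 W [ 0.04  0.25 -0.07] T [ 0.0035 -0.0004 -0.0015]
```

View pics/s2.png

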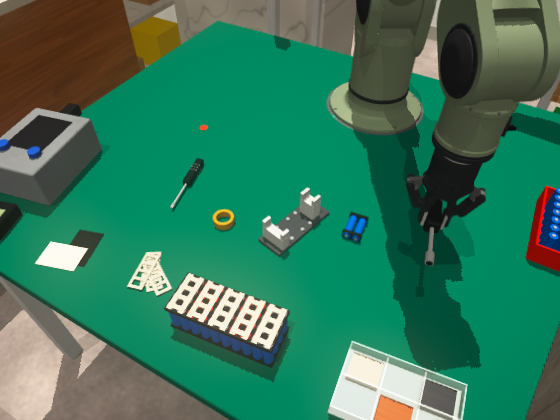

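Lifted and held: the socket is at (430,258) in the scene view, with the tool level. Now the turn and the transfer.

```bash
python3 -m creep '[{"wx":4,"wy":0,"wz":0,"tx":0,"ty":-0.008,"tz":-0.001,"claw":1},{"wx":12,"wy":0,"wz":0,"tx":0,"ty":-0.022,"tz":-0.003,"claw":1},{"wx":20,"wy":0,"wz":0,"tx":0,"ty":-0.038,"tz":-0.005,"claw":1},{"wx":28,"wy":0,"wz":0,"tx":0,"ty":-0.055,"tz":-0.007,"claw":1},{"wx":36,"wy":0,"wz":0,"tx":0,"ty":-0.072,"tz":-0.009,"claw":1},{"wx":44,"wy":0,"wz":0,"tx":0,"ty":-0.089,"tz":-0.011,"claw":1},{"wx":52,"wy":0,"wz":0,"tx":0,"ty":-0.106,"tz":-0.013,"claw":1},{"wx":60,"wy":0,"wz":0,"tx":0,"ty":-0.122,"tz":-0.015,"claw":1}]' 50
python3 - <<'E'
from h import *
goal(-103.9,[.5442,.0135,.16])
E
```

```text
clock: 4.45
position: [0.5307, 0.1591, 0.1532]
tool_rot: [1.152, 1.569, 0.321]
force: [-0.3, 0.0, -0.7]
grip_width: 0.027
t 4.45 pos [0.5307 0.1591 0.1532] q [-0.552  0.544  0.213  1.884 -0.165  0.728  0.494] grip 0.027 F [-0.3  0.  -0.7]
jaw yaw now 42.41 W [ 1.4631e+02 -8.0000e-02 -7.0000e-02] T [-0.0069 -0.0882  0.1167]
```

```bash
python3 -m creep '[{"wx":8,"wy":0,"wz":0,"tx":-0.001,"ty":-0.007,"tz":0.009,"claw":1},{"wx":16,"wy":0,"wz":0,"tx":-0.002,"ty":-0.015,"tz":0.019,"claw":1},{"wx":24,"wy":0,"wz":0,"tx":-0.003,"ty":-0.023,"tz":0.03,"claw":1},{"wx":32,"wy":0,"wz":0,"tx":-0.004,"ty":-0.031,"tz":0.041,"claw":1},{"wx":40,"wy":0,"wz":0,"tx":-0.005,"ty":-0.039,"tz":0.052,"claw":1},{"wx":48,"wy":0,"wz":0,"tx":-0.006,"ty":-0.047,"tz":0.063,"claw":1},{"wx":56,"wy":0,"wz":0,"tx":-0.007,"ty":-0.055,"tz":0.073,"claw":1},{"wx":64,"wy":0,"wz":0,"tx":-0.007,"ty":-0.062,"tz":0.082,"claw":1}]' 50
python3 - <<'E'
from h import *
goal(-103.9,[.5442,.0135,.16])
E
```

```text
clock: 5.25
position: [0.5398, 0.056, 0.1597]
tool_rot: [1.748, 1.57, -0.205]
force: [0.5, 0.1, -2.1]
grip_width: 0.0267
t 5.25 pos [0.5398 0.056  0.1597] q [-0.586  0.57   0.523  1.919 -0.404  0.756 -0.215] grip 0.0267 F [ 0.5  0.1 -2.1]
jaw yaw now -21.94 W [ 8.196e+01 -3.000e-02 -2.000e-02] T [-0.0003  0.02    0.0378]
```

```bash
python3 -m creep '[{"wx":8,"wy":0,"wz":0,"tx":0,"ty":0.003,"tz":0.006,"claw":1},{"wx":16,"wy":0,"wz":0,"tx":0,"ty":0.006,"tz":0.012,"claw":1},{"wx":24,"wy":0,"wz":0,"tx":0,"ty":0.009,"tz":0.018,"claw":1},{"wx":32,"wy":0,"wz":0,"tx":0,"ty":0.012,"tz":0.024,"claw":1},{"wx":40,"wy":0,"wz":0,"tx":0,"ty":0.015,"tz":0.03,"claw":1},{"wx":48,"wy":0,"wz":0,"tx":0,"ty":0.018,"tz":0.034,"claw":1},{"wx":56,"wy":0,"wz":0,"tx":0,"ty":0.02,"tz":0.038,"claw":1},{"wx":64,"wy":0,"wz":0,"tx":0,"ty":0.02,"tz":0.038,"claw":1}]' 50
python3 - <<'E'
from h import *
goal(-103.9,[.5442,.0135,.16])
E
```

```text
clock: 6.05
position: [0.5437, 0.0126, 0.1591]
tool_rot: [1.093, 1.57, -1.984]
force: [-1.1, -1.2, -1.7]
grip_width: 0.0272
t 6.05 pos [0.5437 0.0126 0.1591] q [-0.691  0.675  0.824  1.925 -0.663  0.839 -1.015] grip 0.0272 F [-1.1 -1.2 -1.7]
jaw yaw now -86.31 W [17.59  0.02 -0.06] T [-0.0009 -0.0009 -0.0006]
```

```bash
python3 -m creep '[{"wx":8,"wy":0,"wz":0,"tx":0,"ty":-0.001,"tz":-0.0005,"claw":1},{"wx":14,"wy":0,"wz":0,"tx":0,"ty":-0.001,"tz":-0.0005,"claw":1},{"wx":17.6,"wy":0,"wz":0,"tx":0,"ty":-0.001,"tz":-0.0005,"claw":1},{"wx":17.6,"wy":0,"wz":0,"tx":0,"ty":-0.001,"tz":-0.0005,"claw":1},{"wx":17.6,"wy":0,"wz":0,"tx":0,"ty":-0.001,"tz":-0.0005,"claw":1}]' 50
python3 - <<'E'
from h import *
goal(-103.9,[.5442,.0135,.10])
s=bot.grab_frame("scene");t=bot.grab_frame("top");cv2.imwrite("pics/s3r.png",s);cv2.imwrite("pics/t3r.png",t)
k=lambda im,x,y,w,h:cv2.resize(im[y:y+h,x:x+w],None,fx=3.6,fy=3.6,interpolation=cv2.INTER_CUBIC)
cv2.imwrite("pics/c3.png",np.hstack([k(s,230,120,110,150),k(t,230,150,110,150)]))
E
```

```text
clock: 6.55
position: [0.5438, 0.0135, 0.1587]
tool_rot: [1.124, 1.569, -2.258]
force: [-0.1, 0.4, -1.4]
grip_width: 0.027
t 6.55 pos [0.5438 0.0135 0.1587] q [-0.735  0.714  0.904  1.926 -0.734  0.873 -1.256] grip 0.027 F [-0.1  0.4 -1.4]
jaw yaw now -103.79 W [ 0.11  0.05 -0.1 ] T [ 0.0587 -0.0002 -0.0004]
```

View pics/c3.png

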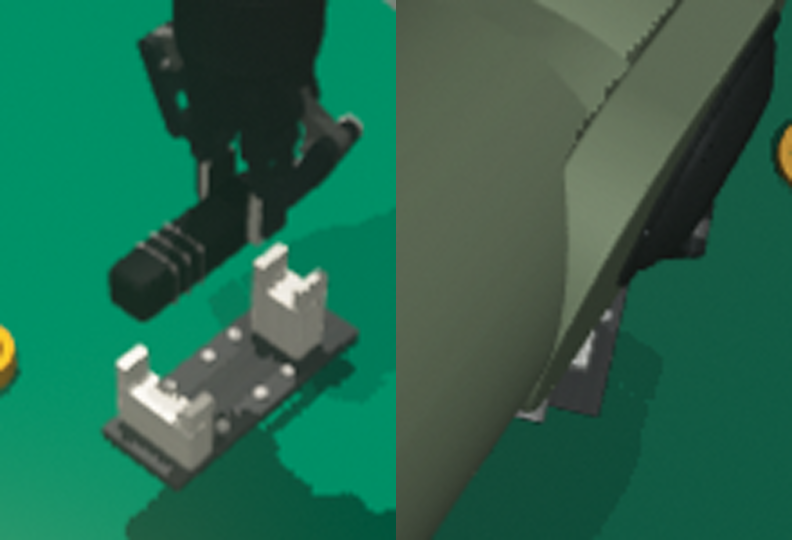

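View pics/s3r.png

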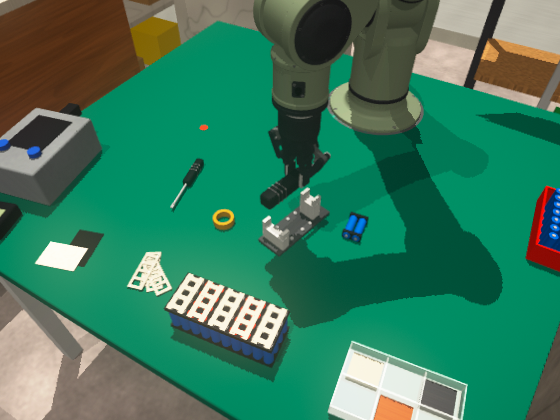

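The handle points away from the robot over the wide saddle. The tail face is at about (267,201) and the socket at about (327,155). I'll check these against the predicted projection.

Run:
```python
from h import *
s=bot.observe();R=Ro.from_euler('xyz',s['tool_rot']).as_matrix()
y=R[:,1];d=R[:,2]*1.0
print('z axis tool',d)
d=d if d[0]>0 else -d  # away from robot
c=s['position']+R[:,0]*.0086
up=np.array([0,0,.014])
sd=y*.014
pts=[c+d*.09+a*sd+b*up for a in(1,-1) for b in(1,-1)]+[c+d*.09,c-d*.1,c-d*.1+np.array([0,0,.008])]
p=proj('scene',pts);print('px',p.round(1).tolist());print('crop',((p-[230,120]+.36)*3.6).round(0).tolist())
im=cv2.imread('pics/s3r.png')[175:215,250:300]
g=cv2.resize(im,None,fx=14,fy=14,interpolation=cv2.INTER_CUBIC)
for q in p[:5]: cv2.circle(g,tuple(int(v) for v in ((q-[250,175]+.5)*14)),4,(0,0,255),-1)
g=np.clip(g.astype(float)*2,0,255).astype(np.uint8)
cv2.imwrite('pics/c4.png',g)
```

```text
z axis tool [-9.71056454e-01  2.38849713e-01  4.20957855e-04]
px [[259.3, 193.2], [259.8, 203.5], [270.1, 200.6], [270.4, 210.9], [264.9, 202.1], [328.0, 154.2], [328.3, 151.3]]
crop [[107.0, 265.0], [109.0, 302.0], [146.0, 292.0], [147.0, 328.0], [127.0, 297.0], [354.0, 124.0], [355.0, 114.0]]
```

View pics/c4.png

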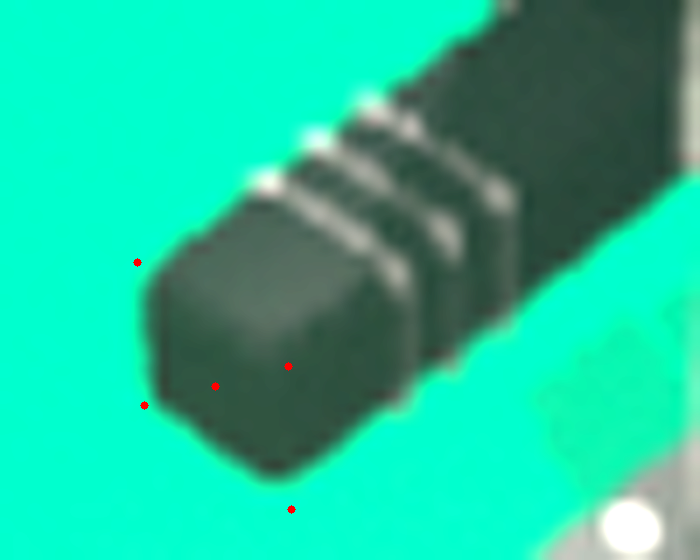

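The prediction agrees within rounded-corner error, about 1–2 mm, and the slot margins are ±8 mm. I'll descend to just above the seat.

```bash
python3 -m creep '[{"wx":0,"wy":0,"wz":0,"tx":0.015,"ty":0,"tz":0,"claw":1},{"wx":0,"wy":0,"wz":0,"tx":0.03,"ty":0,"tz":0,"claw":1},{"wx":0,"wy":0,"wz":0,"tx":0.045,"ty":0,"tz":0,"claw":1},{"wx":0,"wy":0,"wz":0,"tx":0.06,"ty":0,"tz":0,"claw":1},{"wx":0,"wy":0,"wz":0,"tx":0.072,"ty":0,"tz":0,"claw":1},{"wx":0,"wy":0,"wz":0,"tx":0.08,"ty":0,"tz":0,"claw":1},{"wx":0,"wy":0,"wz":0,"tx":0.085,"ty":0,"tz":0,"claw":1},{"wx":0,"wy":0,"wz":0,"tx":0.085,"ty":0,"tz":0,"claw":1}]' 50
python3 - <<'E'
from h import *
goal(-103.9,[.5442,.0135,.0626])
s=bot.grab_frame("scene");cv2.imwrite("pics/s5r.png",s)
cv2.imwrite("pics/c5.png",cv2.resize(s[150:260,240:350],None,fx=5,fy=5,interpolation=cv2.INTER_CUBIC))
E
```

```text
clock: 7.45
position: [0.5438, 0.0133, 0.0735]
tool_rot: [0.99, 1.569, -2.392]
force: [1.3, 0.2, -1.8]
grip_width: 0.0271
t 7.45 pos [0.5438 0.0133 0.0735] q [-0.646  0.821  0.762  1.966 -0.869  0.722 -1.155] grip 0.0271 F [ 1.3  0.2 -1.8]
jaw yaw now -103.83 W [ 0.07  0.05 -0.08] T [ 0.0109 -0.0003 -0.0004]
```

View pics/c5.png

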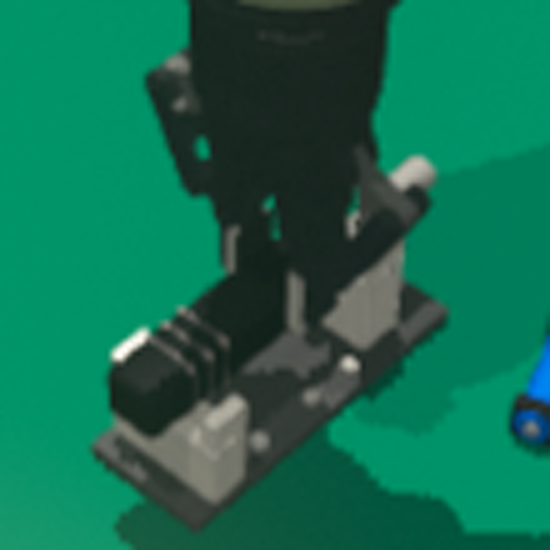

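The handle sits between the wide saddle's walls at about (165,385) in the crop, and the socket is past the narrow saddle at (410,175). I'll lower it the last 11 mm in small steps and watch the force.

```bash
python3 -m creep '[{"wx":0,"wy":0,"wz":0,"tx":0.003,"ty":0,"tz":0,"claw":1},{"wx":0,"wy":0,"wz":0,"tx":0.006,"ty":0,"tz":0,"claw":1},{"wx":0,"wy":0,"wz":0,"tx":0.008,"ty":0,"tz":0,"claw":1},{"wx":0,"wy":0,"wz":0,"tx":0.009,"ty":0,"tz":0,"claw":1},{"wx":0,"wy":0,"wz":0,"tx":0.009,"ty":0,"tz":0,"claw":1},{"wx":0,"wy":0,"wz":0,"tx":0.009,"ty":0,"tz":0,"claw":1}]' 50
python3 - <<'E'
from h import *
goal(-103.9,[.5442,.0135,.0626])
E
```

```text
clock: 8.1
position: [0.544, 0.0133, 0.065]
tool_rot: [1.316, 1.57, -2.067]
force: [-0.2, 0.5, -0.7]
grip_width: 0.0273
t 8.1 pos [0.544  0.0133 0.065 ] q [-0.637  0.832  0.747  1.967 -0.883  0.707 -1.144] grip 0.0273 F [-0.2  0.5 -0.7]
jaw yaw now -103.83 W [ 0.07  0.02 -0.07] T [ 0.0024 -0.0002 -0.0001]
```

```bash
python3 -m creep '[{"wx":0,"wy":0,"wz":0,"tx":0.0006,"ty":0,"tz":0,"claw":1},{"wx":0,"wy":0,"wz":0,"tx":0.0012,"ty":0,"tz":0,"claw":1},{"wx":0,"wy":0,"wz":0,"tx":0.0018,"ty":0,"tz":0,"claw":1},{"wx":0,"wy":0,"wz":0,"tx":0.0018,"ty":0,"tz":0,"claw":1},{"wx":0,"wy":0,"wz":0,"tx":0.0018,"ty":0,"tz":0,"claw":1}]' 50
python3 - <<'E'
from h import *
goal(-103.9,[.5442,.0135,.0626])
E
```

```text
clock: 8.6
position: [0.544, 0.0133, 0.0632]
tool_rot: [1.292, 1.57, -2.091]
force: [0.9, 0.4, -1.3]
grip_width: 0.0269
t 8.6 pos [0.544  0.0133 0.0632] q [-0.635  0.834  0.744  1.968 -0.885  0.703 -1.142] grip 0.0269 F [ 0.9  0.4 -1.3]
jaw yaw now -103.83 W [ 0.07  0.02 -0.07] T [ 0.0006 -0.0002 -0.0001]
```

```bash
python3 -m creep '[{"wx":0,"wy":0,"wz":0,"tx":0.0005,"ty":0,"tz":0,"claw":1},{"wx":0,"wy":0,"wz":0,"tx":0.001,"ty":0,"tz":0,"claw":1},{"wx":0,"wy":0,"wz":0,"tx":0.001,"ty":0,"tz":0,"claw":1},{"wx":0,"wy":0,"wz":0,"tx":0.001,"ty":0,"tz":0,"claw":1}]' 50
python3 - <<'E'
from h import *
goal(-103.9,[.5442,.0135,.0626])
E
```

```text
clock: 9.0
position: [0.544, 0.0133, 0.0625]
tool_rot: [1.29, 1.57, -2.093]
force: [-2.3, 0.3, 6.1]
grip_width: 0.0273
t 9.0 pos [0.544  0.0133 0.0625] q [-0.634  0.835  0.742  1.968 -0.887  0.702 -1.141] grip 0.0273 F [-2.3  0.3  6.1]
jaw yaw now -103.84 W [ 0.06  0.01 -0.05] T [-0.0001 -0.0002 -0.0001]
```

Contact shows as 6 N upward, at the expected height. I'll release gradually.

```bash
python3 -m creep '[{"wx":0,"wy":0,"wz":0,"tx":0,"ty":0,"tz":0,"claw":0.65},{"wx":0,"wy":0,"wz":0,"tx":0,"ty":0,"tz":0,"claw":0.6},{"wx":0,"wy":0,"wz":0,"tx":0,"ty":0,"tz":0,"claw":0.5},{"wx":0,"wy":0,"wz":0,"tx":0,"ty":0,"tz":0,"claw":0.4},{"wx":0,"wy":0,"wz":0,"tx":0,"ty":0,"tz":0,"claw":0.3},{"wx":0,"wy":0,"wz":0,"tx":0,"ty":0,"tz":0,"claw":0.3}]' 20
python3 - <<'E'
from h import *
goal(-103.9,[.5442,.0135,.0626])
s=bot.grab_frame("scene");cv2.imwrite("pics/s6r.png",s)
cv2.imwrite("pics/c6.png",cv2.resize(s[150:260,240:350],None,fx=5,fy=5,interpolation=cv2.INTER_CUBIC))
E
```

```text
clock: 9.6
position: [0.5441, 0.0133, 0.0625]
tool_rot: [1.361, 1.57, -2.022]
force: [-0.9, -0.1, 0.4]
grip_width: 0.0598
t 9.6 pos [0.5441 0.0133 0.0625] q [-0.634  0.835  0.742  1.968 -0.887  0.702 -1.141] grip 0.0598 F [-0.9 -0.1  0.4]
jaw yaw now -103.84 W [ 0.06  0.01 -0.05] T [-0.0001 -0.0003 -0.0001]
```

View pics/c6.png

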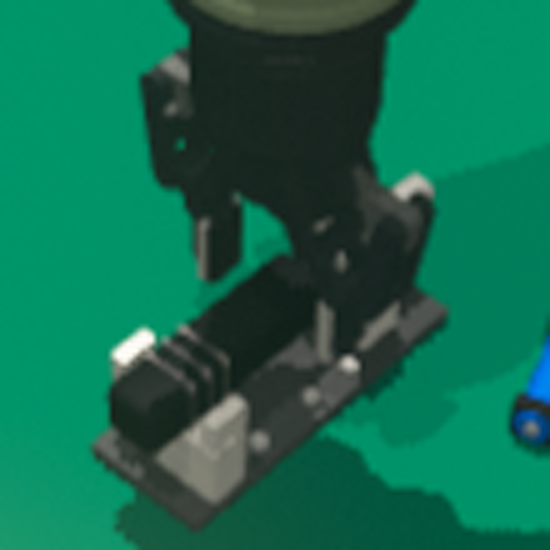

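The tool is seated and the fingers are clear of it on both sides (jaw pads at about (215,245) and (325,330) in the crop). I'll retreat straight up.

```bash
python3 -m creep '[{"wx":0,"wy":0,"wz":0,"tx":-0.01,"ty":0,"tz":0,"claw":0.3},{"wx":0,"wy":0,"wz":0,"tx":-0.03,"ty":0,"tz":0,"claw":0.3},{"wx":0,"wy":0,"wz":0,"tx":-0.06,"ty":0,"tz":0,"claw":0.3},{"wx":0,"wy":0,"wz":0,"tx":-0.09,"ty":0,"tz":0,"claw":0.3},{"wx":0,"wy":0,"wz":0,"tx":-0.12,"ty":0,"tz":0,"claw":0.3},{"wx":0,"wy":0,"wz":0,"tx":-0.15,"ty":0,"tz":0,"claw":0.3},{"wx":0,"wy":0,"wz":0,"tx":-0.17,"ty":0,"tz":0,"claw":0.3},{"wx":0,"wy":0,"wz":0,"tx":-0.17,"ty":0,"tz":0,"claw":0.3}]' 20
python3 - <<'E'
from h import *
goal(-103.9,[.40,.30,.24])
E
```

```text
clock: 10.45
position: [0.5449, 0.0132, 0.2354]
tool_rot: [-2.904, 1.568, -0.004]
force: [0.5, 0.5, 0.5]
grip_width: 0.0596
t 10.45 pos [0.5449 0.0132 0.2354] q [-0.806  0.625  1.014  1.861 -0.627  1.012 -1.337] grip 0.0596 F [0.5 0.5 0.5]
jaw yaw now -103.85 W [ 0.05 -0.17  0.04] T [-0.0051 -0.2438  0.2094]
```

```bash
python3 -m creep '[{"wx":0,"wy":0,"wz":0,"tx":0,"ty":-0.02,"tz":0.017,"claw":0.3},{"wx":0,"wy":0,"wz":0,"tx":0,"ty":-0.05,"tz":0.043,"claw":0.3},{"wx":0,"wy":0,"wz":0,"tx":0,"ty":-0.08,"tz":0.07,"claw":0.3},{"wx":0,"wy":0,"wz":0,"tx":0,"ty":-0.11,"tz":0.095,"claw":0.3},{"wx":0,"wy":0,"wz":0,"tx":0,"ty":-0.14,"tz":0.12,"claw":0.3},{"wx":0,"wy":0,"wz":0,"tx":0,"ty":-0.17,"tz":0.147,"claw":0.3},{"wx":0,"wy":0,"wz":0,"tx":0,"ty":-0.19,"tz":0.165,"claw":0.3},{"wx":0,"wy":0,"wz":0,"tx":0,"ty":-0.19,"tz":0.165,"claw":0.3}]' 20
python3 - <<'E'
from h import *
goal(-103.9,[.40,.30,.24])
s=bot.grab_frame("scene");t=bot.grab_frame("top");cv2.imwrite("pics/s7r.png",s);cv2.imwrite("pics/t7r.png",t)
k=lambda im,x,y,w,h:cv2.resize(im[y:y+h,x:x+w],None,fx=3.6,fy=3.6,interpolation=cv2.INTER_CUBIC)
cv2.imwrite("pics/c7.png",np.hstack([k(s,230,150,110,120),k(t,230,165,110,120)]))
E
```

```text
clock: 11.25
position: [0.4283, 0.2402, 0.2344]
tool_rot: [-3.028, 1.569, -0.124]
force: [0.7, -0.5, 0.3]
grip_width: 0.0599
t 11.25 pos [0.4283 0.2402 0.2344] q [-1.409  0.584  1.125  1.995 -0.644  0.975 -1.768] grip 0.0599 F [ 0.7 -0.5  0.3]
jaw yaw now -103.57 W [ 0.33 -0.1   0.01] T [-0.0056 -0.0515  0.0415]
```

View pics/c7.png

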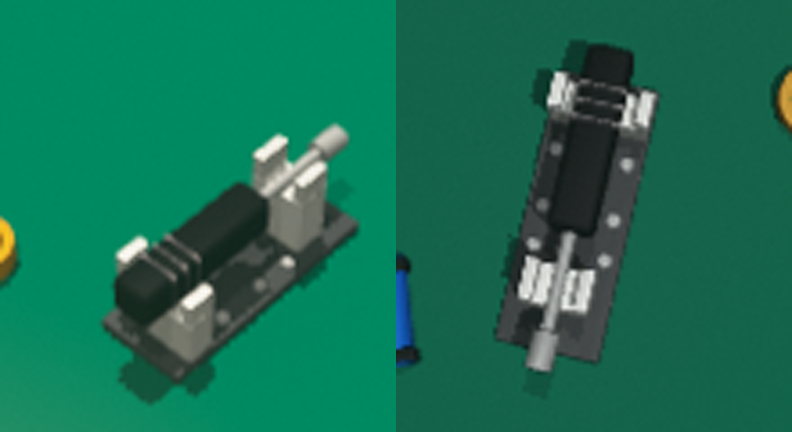

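View pics/t7r.png

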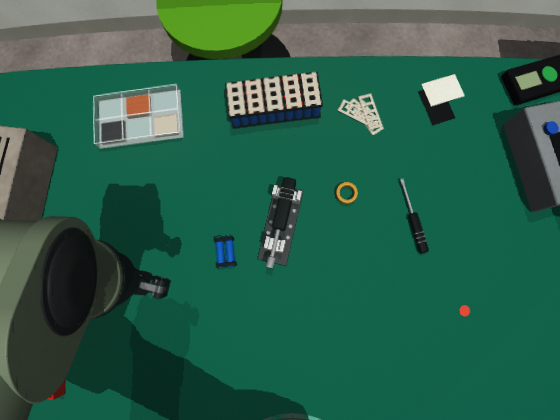

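The top crop shows the handle between the wide saddle's walls at about (603,100), the shank in the narrow slot at (558,285), and the socket beyond it at (541,352). The screwdriver is still at (415,215). One numeric check, then I'll hand in.

Run:
```python
from h import *
P=lambda u,v:(230+(u-396)/3.6-.36,165+v/3.6-.36)
a=plane('top',[P(541,352),P(569,235)],.054); sd=np.array([.5442,.0135]);d=np.array([.9707,-.2402]);n=np.array([.2402,.9707])
for q,nm in zip(a[:,:2],('socket mid (exp -89,0)','shank start (exp -20,0)')): print(nm,((q-sd)@d*1e3).round(1),((q-sd)@n*1e3).round(1))
x=cv2.imread('pics/top0.png');y=cv2.imread('pics/t7r.png');print('screwdriver region max diff',cv2.absdiff(x,y)[170:260,390:440].max())
print(bot.observe()['qd'].round(3)); print(bot.job_done())
```

```text
socket mid (exp -89,0) -87.1 0.1
shank start (exp -20,0) -18.9 -0.5
screwdriver region max diff 9
[ 0.033 -0.005  0.009 -0.     0.004  0.     0.004]
the job is handed in; nothing more can be done
None
```

The nut driver is in the tool rest, turned end for end. Its handle is in the wide far saddle, pointing to the worker opposite, and its shank is in the narrow near one. I handed the job in at about 11.4 s of the 38 s.

- **Picking and turning:** I gripped the handle at its grip centre and lifted it. I then turned it about 207° above the bench while carrying it to the rest.
- **Setting down:** I lowered it in sub-millimetre steps until a 6 N upward force showed contact, released it slowly and backed the gripper well away.
- **Seat position:** In the last top view the tool is within about 2 mm of the seat along the rest and 0.5 mm across it.
- **Screwdriver:** Its region of the top view is unchanged apart from slight image differences (at most 9 of 255), so it was not moved.
- **Forces:** Every reading I took stayed under 10 N. The force is only reported at the end of each move, so I did not see peaks in between.
- **Disagreements:** None of the checks failed. Just before lowering, the handle's far end looked about 1–2 mm off the predicted outline, which I put down to its rounded corners. The arm was still settling slightly at hand-in (0.03 rad/s on joint 1), touching nothing.

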